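# Demould the round kernel

### The arm

A 6-joint arm with a two-finger parallel gripper is mounted at the origin on the work surface. World frame = base frame: x ahead of the robot, y to its left, z up, the work surface at z = 0. Lengths are in m, angles in rad, forces in N, time in s.
With the tool pointing down it reaches from about 0.35 to 0.85 m from the base axis. Payload 8.1 kg.
Tool frame: the origin (TCP) lies on the centre line of the jaws, within the pads' length; the fingertips stand 22 mm ahead of it and the grasp point (between the pads) lies 3 mm ahead of it; y points along the fingers, z is the direction in which the jaws open and shut, and the axes are right-handed (so a half turn about y gives the same grasp; the last joint's range is limited). The gripper opens to 93 mm and grips with 3 to 60 N. Pads are 15 mm wide; open, the fingers measure 128 mm over their backs; the gripper's body (75 mm by 188 mm) begins 65 mm behind the grasp point.
Start: joints at [-1.336, 0.13, 1.488, -0, 1.523, -0.085], TCP at [0.189, -0.57, 0.241] pointing down, gripper open.
Joint ranges: [-2.96, 2.96], [-0.89, 2.26], [0.02, 2.5], [-1.34, 4.48], [0, 2.73], [-2.66, 2.66]. Speed limits (rad/s): [2.39, 2.39, 2.79, 3.14, 3.14, 3.14].

### API

Orientations are given as a 3x3 rotation matrix whose columns are the frame's x, y, z axes.
In Python, from bench import state, snapshot, get_calibration, sign_off, spot_in, trace gives the robot as it stands.
- The arm moves only by the shell command python3 -m inch 'ROWS' [FORCE]. ROWS is JSON, one flat list of numbers, 5 for each row, row after row: the finger opening in mm, from 0 to 93, then the shift along the tool's x, y, z in mm, then the turn about the tool's y in rad. In form: [gripper, tx, ty, tz, twist, gripper, tx, ty, tz, twist, ...]. A call has 1 to 12 rows; each row is the pose to reach, as a shift and turn from the pose commanded when the call began, along the tool's axes at that moment; what a row does not reach only later rows make up. A row lasts 1/8 s, in which the tool goes at most 62.5 mm and 10.7 degrees, less where a joint would pass 70% of its speed; a pose out of reach is approached as far as the arm can. A call with a gripper value outside its range is refused whole. The fingers move at their own pace and stop on an object; FORCE is the grip in N (left out, the last holds). Time passes only in rows, so rows that repeat a pose let the fingers close. It gives the time, the measured TCP pose, the force and the opening at its end, in the units of the state.
- state(): the state, without advancing time (a new reading comes with each control period).
- snapshot(name): name is "scene" or "top" or "wrist"; returns the picture (480x640x3 uint8, red, green, blue); there is no depth.
- get_calibration(name): a dict with "fx", "fy", "cx", "cy" (pixels), "cam_to_world" (4x4, takes a point from camera to world coordinates); the wrist camera has in their place "tool_from_camera" (4x4, takes a point from camera to tool coordinates, whose origin is the TCP and whose axes are the tool frame's). Camera axes: x right, y down, z forward; pixel columns grow to the right and rows downward; lengths in m; the calibration is good to about 2 mm. A picture is of the moment at which its call begins: read the wrist's pose just before it. get_calibration takes no time and is no camera call.
- sign_off(): hands the job in, once; it reports no verdict.
Trained networks look in the newest picture that a camera, given by its name, has taken for a name from the list of things; names that differ only in an ending like _2 or _b are one class to them, and where a whole thing is asked for, a point or a joint stands for the part that bears it (a point fixed in the world has none). Each returns a list of dicts, best first, with "conf" (0 to 1); they miss things now and then, are a little off and sometimes report something else, mostly with a low value. They report only what shows in the picture. A call takes as long as a camera call. They do not tell look-alikes from the thing itself.
- spot_in(name, camera): "bbox" ([left, top, right, bottom] in pixels, round what is visible of it).
- trace(name, camera): "mask" (480x640 bool, what is visible of it) and "bbox" ([left, top, right, bottom] in pixels, round what is visible of it).
The state is a dict: "time_s": time; "q": joint angles; "joint_vel": joint speeds; "joint_torque": joint torques, N m; "tool_pos": TCP position; "ee_rot": TCP orientation; "ft_force": force on the tool from outside, world axes, zero at the start; "wrist_torque": the same for the moment, N m; "width": finger opening in m.
Only numpy, scipy, OpenCV 4.12 (cv2) and the standard library are available. Lean on these libraries where they do the work, as an engineer would, in place of code of your own. Each camera call takes 0.05 s, during which the arm holds its last target.

### The job

Swing the lid of the casting mould up by its bar handle and past vertical so that it stays open. Then lift out the round yellow kernel and set it down gently, flat side down, fully on the round cork mat, leaving the long kernel in its nest.

Things in the scene. Friction and masses are not known exactly. Their poses are not given: they have to be found in the camera images.
- mould: Aluminium clamshell mould fixed to the table: base block 120 (x) x 200 (y) x 40 mm high, origin at the centre of its underside. Hinge axis parallel to its y, at x +60, z +40.5 mm, the side away from the robot. Shut lid: same outline, 32 mm high, hollow, clear top. Two nests 12 mm deep in the base's top face: round at x 0, y +50 mm (round kernel), long at x 0, y -50 mm (long kernel).
- lid_bar (a point): Middle of the lid's handle, a round dark steel bar 12 mm thick along the mould's y; lid shut, it is at x -120, y 0, z +48.5 mm in the mould's frame, 180.2 mm from the hinge axis, on which radius it swings. The bar's middle 100 mm is free between its two arms, with a 54 mm gap to the lid's front wall. The point turns with the lid.
- lid (a joint): Angle of the lid (about 0.35 kg): 0 shut, grows as the bar swings up and away from the robot, 1.57 vertical, stop at 1.95. The hinge is nearly free: let go below about 1.3 the lid falls shut; let go past vertical it tips back onto its stop by itself.
- round_center (a point): Centre (half-way up) of the round kernel: yellow resin disc-like casting 44 mm in diameter, 34 mm high, flat underside, upright sides up to 27 mm and a bevelled top; about 50 g, loose. It stands in its nest with 22 mm above the mould's top face. z axis up through its top.
- long_center (a point): Centre (half-way up) of the long kernel: yellow resin block with rounded edges, 56 mm (mould's x) x 30 mm (y) x 34 mm high, loose in the other nest with 22 mm above the mould's top face. Stays there.
- mat: Round cork mat, 160 mm in diameter, 8 mm thick, fixed to the table; origin at the centre of its underside.
Things that resemble listed ones, but are neither listed nor needed, are in the scene too. Several things have the shape of the mat; the one meant has the colours described above.

How it is judged:
On the way, in this order (a step that is already met when the one before it is completed fails the run):
1. the lid is swung past vertical (value of joint lid above 1.6 rad), for 0.2 s.
2. the round kernel is lifted clear of its nest (z of round_center in the frame of mould above 0.065 m), for 0.1 s.
At the end, for the whole second after the job is handed in: The lid stands open past vertical (over 1.6 rad); the round kernel rests released on the cork mat, its centre within 62 mm of the mat's centre, bevelled top up (within 10 degrees), at rest; the long kernel is still in its nest (within 12 mm of its start) (value of joint lid above 1.6 rad and horizontal distance between round_center and mat below 0.062 m and height (world z) of round_center between 0.02 and 0.03 m and angle between round_center's own z axis and vertical below 0.18 rad and linear speed of round_kernel below 0.02 m/s and distance of long_center from where it was at the start of the episode below 0.012 m); the robot touches nothing.
It fails at once if the long kernel is taken out of its nest (moved over 20 mm) (distance of long_center from where it was at the start of the episode above 0.02 m).
It fails at once if the round kernel is dropped onto the mat (meets it faster than 0.6 m/s, a fall of about 20 mm or more) (linear speed of round_kernel above 0.6 m/s and height (world z) of round_center below 0.036 m).
It also fails if it takes over 64 s, if anything falls off the work surface, if the arm or the gripper's body presses on something with over 40 N, if the wrist force passes 120 N, or if a joint passes its speed limit or range.

## Working session

There is one attempt and no reset: what is moved stays moved. The work goes in short steps, Python scripts to look and compute and a shell command to move; the robot and the scene stay as the last step left them, time stands still between calls to the robot, and variables do not carry over. Pictures are saved under pics/ and viewed, and the job is handed in when it is done.

```bash
mkdir -p pics; ls; python3 - <<'E'
from bench import *
import cv2, numpy as np
np.set_printoptions(precision=4,suppress=True)
s=state(); print(s['time_s'],s['tool_pos'],s['ee_rot'],s['width'],s['ft_force'])
for n in ['scene','top','wrist']:
    im=snapshot(n); cv2.imwrite(f'pics/{n}0.png',im[:,:,::-1])
    c=get_calibration(n); print(n,c)
    for o in ['mould','mat','round_center','long_center','lid_bar']:
        try: print(n,o,[(r['conf'],r['bbox']) for r in spot_in(o,n)])
        except Exception as e: print(e)
print(state()['time_s'])
E
```

```text
pics
0.0 [ 0.1885 -0.5691  0.2396] [[-0.9493 -0.0005  0.3144]
 [-0.3144  0.0017 -0.9493]
 [-0.0001 -1.     -0.0018]] 0.09320514111001774 [ 0.6355  1.3988 -0.5258]
scene {'fx': 535.4901588820911, 'fy': 535.4901588820911, 'cx': 322.0148805639121, 'cy': 240.53352741652978, 'cam_to_world': array([[-0.7652,  0.5405, -0.3499,  0.9428],
       [ 0.6437,  0.6532, -0.3987,  0.3325],
       [ 0.0131, -0.5303, -0.8477,  0.9285],
       [ 0.    ,  0.    ,  0.    ,  1.    ]])}
scene mould [(0.89, [374.0, 272.6, 515.7, 406.3])]
scene mat [(0.93, [222.5, 144.4, 298.2, 202.0]), (0.9, [174.9, 238.2, 257.9, 312.9]), (0.75, [270.4, 200.5, 347.7, 266.8])]
scene round_center []
scene long_center []
scene lid_bar [(0.72, [377.0, 269.9, 515.5, 404.8])]
top {'fx': 572.1461607405251, 'fy': 572.1461607405251, 'cx': 325.19514329851745, 'cy': 243.72773004240952, 'cam_to_world': array([[-0.1094, -0.9736,  0.2004,  0.4312],
       [-0.994 ,  0.1064, -0.0255, -0.0567],
       [ 0.0035, -0.202 , -0.9794,  0.9393],
       [ 0.    ,  0.    ,  0.    ,  1.    ]])}
top mould [(0.9, [79.8, 255.1, 226.9, 384.9])]
top mat [(0.75, [315.5, 225.1, 408.9, 318.1]), (0.7, [324.5, 109.8, 420.5, 198.7]), (0.66, [432.8, 221.9, 528.1, 320.4])]
top round_center []
top long_center [(0.36, [314.6, 227.0, 409.6, 320.5])]
top lid_bar [(0.73, [78.1, 256.8, 224.3, 388.8])]
wrist {'fx': 364.8288384843127, 'fy': 364.8288384843127, 'cx': 320.8296146746202, 'cy': 238.63883409655446, 'tool_from_camera': array([[-0.0005,  0.9657,  0.2596, -0.0703],
       [ 0.0011, -0.2596,  0.9657, -0.1447],
       [ 1.    ,  0.0008, -0.0009,  0.0004],
       [ 0.    ,  0.    ,  0.    ,  1.    ]])}
wrist mould []
wrist mat []
wrist round_center []
wrist long_center []
wrist lid_bar []
0.9
```

View pics/scene0.png

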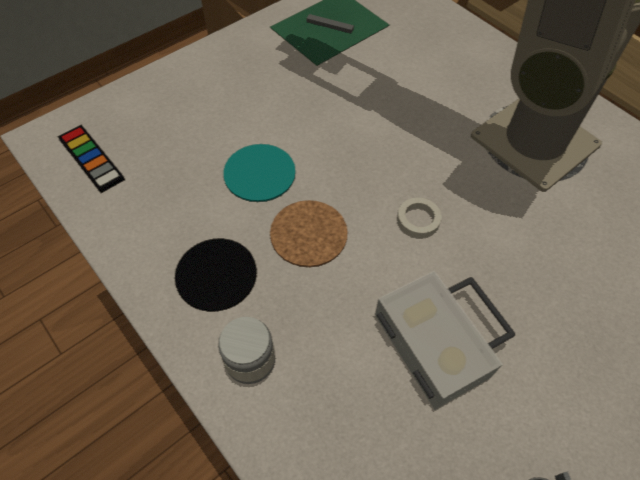

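View pics/top0.png

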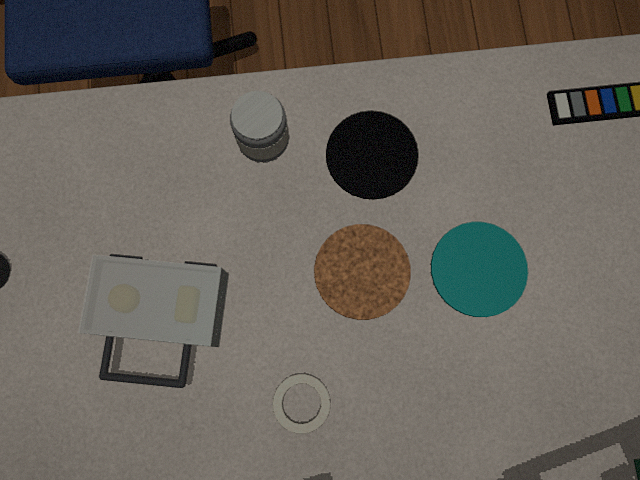

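Scene picture: mould with clear lid near (437,340), handle to the robot side at (490,310). Mat-shaped things in the top picture are black (372,155), teal (479,269) and cork (362,272). I choose cork. I'll check it in close crops.

```bash
python3 - <<'E'
import cv2
a=cv2.imread('pics/top0.png')[235:400,60:240]; b=cv2.imread('pics/scene0.png')[260:415,365:525]
c=cv2.imread('pics/top0.png')[215:330,305:420]
cv2.imwrite('pics/ct.png',cv2.resize(a,None,fx=4,fy=4,interpolation=cv2.INTER_CUBIC)[:600])
cv2.imwrite('pics/cs.png',cv2.resize(b,None,fx=3.8,fy=3.8,interpolation=cv2.INTER_CUBIC))
cv2.imwrite('pics/cm.png',cv2.resize(c,None,fx=3,fy=3))
E
```

```text
(no output)
```

View pics/ct.png

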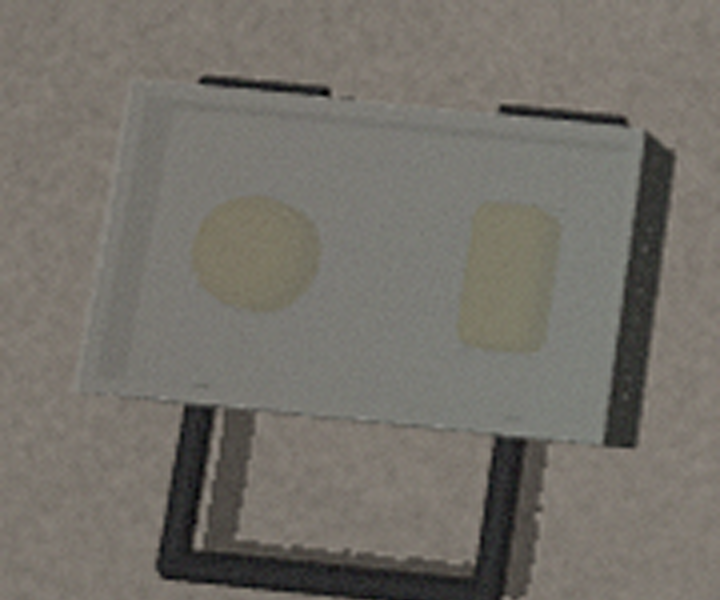

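View pics/cs.png

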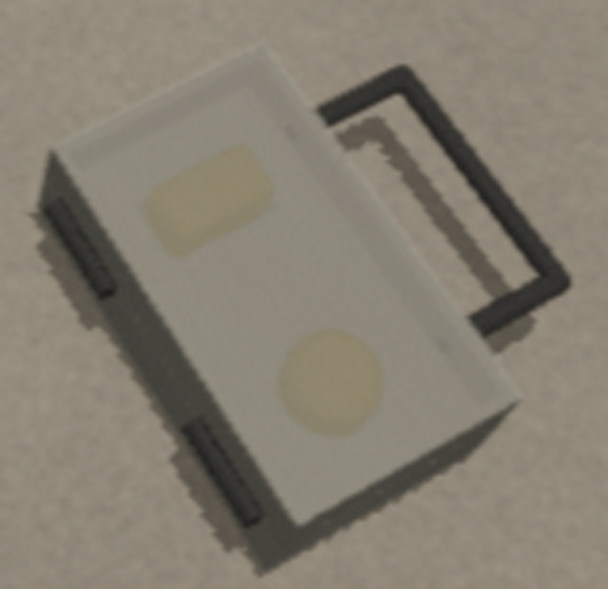

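View pics/cm.png

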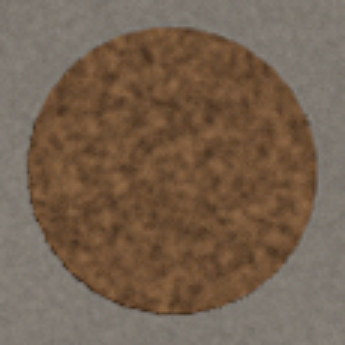

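The crops show the mould with round kernel (y+, left in top view), the long kernel (right), and the bar handle toward the robot. The cork mat is brown and speckled, so the choice holds. Fitting the mould pose now.

```bash
cat > h.py <<'E'
import numpy as np, cv2
from bench import *
from scipy.optimize import least_squares
np.set_printoptions(precision=4,suppress=True)
def proj(P,c,T=None):
    T=np.array(c['cam_to_world']) if T is None else T
    p=(np.atleast_2d(P)-T[:3,3])@T[:3,:3]
    return np.c_[c['fx']*p[:,0]/p[:,2]+c['cx'],c['fy']*p[:,1]/p[:,2]+c['cy']]
def ray(uv,c,z,T=None):
    T=np.array(c['cam_to_world']) if T is None else T
    d=T[:3,:3]@np.array([(uv[0]-c['cx'])/c['fx'],(uv[1]-c['cy'])/c['fy'],1])
    return T[:3,3]+d*(z-T[2,3])/d[2]
def mw(v,P):
    c,s=np.cos(v[2]),np.sin(v[2]); P=np.atleast_2d(P)
    return np.c_[v[0]+c*P[:,0]-s*P[:,1], v[1]+s*P[:,0]+c*P[:,1], P[:,2]]
E
python3 - <<'E'
from h import *
z=.0725
pts=np.array([[.06,.1,z],[.06,-.1,z],[-.06,.1,z],[-.06,-.1,z],[-.12,.056,.0485],[-.12,-.056,.0485]])
ut=np.array([[93,255.5],[221.3,267.5],[79.5,333],[210.8,346.3],[104.5,375],[182.5,380.5]])
us=np.array([[444.5,398.2],[379.5,299.5],[501.8,366.1],[433.9,272.4],[511.6,333.7],[470.8,280.3]])
ct,cs=get_calibration('top'),get_calibration('scene')
for w in [(1,1),(1,0),(0,1)]:
    f=lambda v:np.r_[w[0]*(proj(mw(v,pts),ct)-ut).ravel(),w[1]*(proj(mw(v,pts),cs)-us).ravel()]
    r=least_squares(f,[.4,.25,0]); print(r.x, np.sqrt(np.mean(r.fun**2))); print(r.fun.reshape(-1,2).round(1).tolist())
    v=r.x
    print('bar',mw(v,[-.12,0,.0485]),'round',mw(v,[0,.05,.045]),'hinge',mw(v,[.06,0,.0405]))
for n,c in [('top',ct),('scene',cs)]:
    im=snapshot(n)
    for t in trace('mat',n):
        ys,xs=np.nonzero(t['mask']); e=cv2.fitEllipse(max(cv2.findContours(t['mask'].astype('uint8'),0,1)[0],key=len))
        print(n,t['conf'],e[0],ray(e[0],c,.008), im[int(ys.mean()),int(xs.mean())])
E
```

```text
[ 0.5526  0.1944 -0.2033] 1.6998338696206243
[[-1.6, -1.5], [-0.9, -1.4], [-2.2, -0.5], [-0.9, -1.1], [1.0, 0.9], [-3.7, 2.5], [-1.5, -0.3], [-2.0, -1.5], [0.7, -2.5], [-0.5, -2.4], [-2.0, -2.5], [0.3, 1.0]]
bar [[0.435  0.2186 0.0485]] round [[0.5627 0.2434 0.045 ]] hinge [[0.6113 0.1823 0.0405]]
[ 0.5521  0.1923 -0.2029] 1.0136936065417095
[[-0.3, -1.3], [0.5, -1.3], [-0.8, -0.3], [0.5, -1.0], [2.4, 1.1], [-2.3, 2.6], [-0.0, -0.0], [-0.0, -0.0], [-0.0, -0.0], [-0.0, -0.0], [-0.0, -0.0], [-0.0, 0.0]]
bar [[0.4346 0.2165 0.0485]] round [[0.5622 0.2413 0.045 ]] hinge [[0.6109 0.1802 0.0405]]
[ 0.5533  0.197  -0.2044] 0.8636990812902229
[[-0.0, -0.0], [-0.0, -0.0], [-0.0, -0.0], [-0.0, -0.0], [-0.0, 0.0], [-0.0, 0.0], [-0.7, 1.3], [-1.3, -0.3], [1.6, -1.0], [0.3, -1.2], [-1.1, -1.1], [1.2, 2.2]]
bar [[0.4358 0.2213 0.0485]] round [[0.5634 0.2459 0.045 ]] hinge [[0.612  0.1848 0.0405]]
top 0.81 (479.2377014160156, 268.7884521484375) [ 0.5522 -0.3288  0.008 ] [19 94 89]
top 0.71 (371.8672180175781, 154.341064453125) [ 0.7688 -0.1778  0.008 ] [14  3  6]
top 0.7 (362.2632141113281, 271.5207824707031) [ 0.5687 -0.1365  0.008 ] [113  77  51]
scene 0.77 (259.7214660644531, 172.4509735107422) [ 0.5548 -0.3228  0.008 ] [ 29 109  99]
scene 0.72 (215.8058319091797, 274.4151916503906) [ 0.7721 -0.1726  0.008 ] [15 14 13]
scene 0.71 (308.6610107421875, 233.45396423339844) [ 0.573  -0.1308  0.008 ] [127  92  59]
```

```bash
cat >> h.py <<'E'
def to(*W):
    s=state(); p=np.array(s['tool_pos']); R=np.array(s['ee_rot'])
    for w in W: print('shift mm',((np.array(w)-p)@R*1000).round(1))
    print('t',s['time_s'],'zyaw',np.arctan2(R[1,2],R[0,2]).round(4),'p',p,'w',s['width'],'f',np.array(s['ft_force']))
E
python3 -c "
from h import *
to([.43,-.15,.22],[.435,.2186,.16])"
```

```text
shift mm [-361.    20.6 -322.4]
shift mm [-481.6   80.6 -670.8]
t 1.1 zyaw -1.251 p [ 0.1886 -0.5696  0.2406] w 0.09287223742973012 f [-0.2533 -0.2973  0.29  ]
```

```bash
python3 -m inch '[44,-361,20,-322,-1.048, 44,-361,20,-322,-1.048, 44,-361,20,-322,-1.048, 44,-361,20,-322,-1.048, 44,-361,20,-322,-1.048, 44,-361,20,-322,-1.048, 44,-390,40,-410,-1.048, 44,-482,80,-671,-1.048, 44,-482,80,-671,-1.048, 44,-482,80,-671,-1.048, 44,-482,80,-671,-1.048, 44,-482,80,-671,-1.048]' 20
python3 -c "
from h import *
to([.435,.2186,.16])"
```

```text
time_s: 2.6
tool_pos: [0.4253, 0.1246, 0.1744]
ee_rot: [[-0.202, 0.002, 0.979], [-0.979, 0.0, -0.202], [-0.0, -1.0, 0.002]]
ft_force: [2.3, -0.9, 0.0]
width: 0.0438
shift mm [-94.1  14.5  -9.4]
t 2.6 zyaw -0.2029 p [0.4253 0.1246 0.1744] w 0.043799466486778516 f [ 2.3251 -0.9301  0.0008]
```

```bash
python3 -m inch '[44,-94,14,-9,0, 44,-94,14,-9,0, 44,-94,14,-9,0]'
python3 - <<'E'
from h import *
s=state();im=snapshot('wrist'); c=get_calibration('wrist')
R=np.array(s['ee_rot']);p=np.array(s['tool_pos'])
T=np.eye(4);T[:3,:3]=R;T[:3,3]=p;T=T@np.array(c['tool_from_camera'])
v=[.5526,.1944,-.2033]
P=mw(v,[[-.12,0,.0485],[-.12,.056,.0485],[-.12,-.056,.0485],[-.06,.1,.0725],[-.06,-.1,.0725]])
uv=proj(P,c,T);print(uv)
im=im[:,:,::-1].copy(); cv2.imwrite('pics/w1raw.png',im)
for u in uv: cv2.circle(im,tuple(int(x) for x in u),3,(0,0,255),-1)
cv2.imwrite('pics/w1.png',im)
to([.435,.2186,.16])
E
```

```text
time_s: 2.98
tool_pos: [0.4347, 0.2182, 0.1597]
ee_rot: [[-0.198, -0.001, 0.98], [-0.98, -0.0, -0.198], [0.0, -1.0, -0.001]]
ft_force: [0.1, -0.7, 0.1]
width: 0.0438
[[322.9362 240.9124]
 [323.4089 162.3508]
 [322.5125 311.3434]
 [425.3093  89.3502]
 [403.9707 381.2922]]
shift mm [-1.7 -0.1 -0.3]
t 3.025 zyaw -0.2007 p [0.4349 0.2169 0.1599] w 0.04428704454956751 f [-0.1065  0.6552 -0.0191]
```

View pics/w1.png

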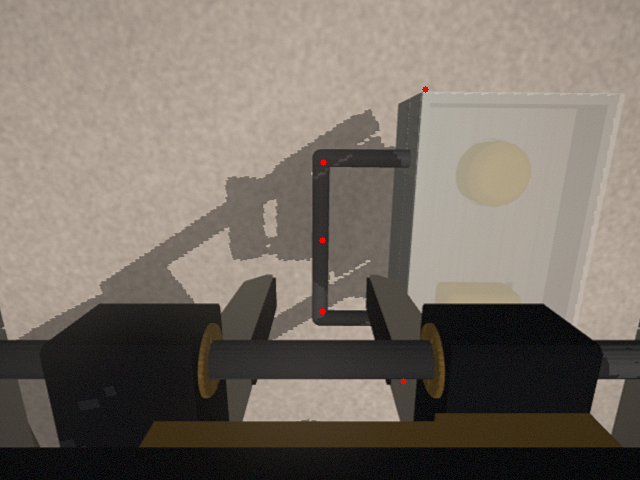

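Wrist picture: the bar runs at column 321 with arms at rows 158 and 317, within 2 px of prediction. The fingertips at columns 270 and 372 straddle it. Lowering and closing.

```bash
python3 -m inch '[44,0,50,-1,0, 44,0,85,-1,0, 44,0,108,-1,0, 44,0,108,-1,0, 12,0,108,-1,0, 8,0,108,-1,0, 8,0,108,-1,0, 8,0,108,-1,0]' 15
python3 - <<'E'
from h import *
s=state()
p=np.array(s['tool_pos']);R=np.array(s['ee_rot'])
h=mw([.5526,.1944,-.2033],[.06,0,.0405])[0]
g=p+R[:,1]*.003
print('grasp-point rel hinge', g-h)
ax=np.array([np.cos(-.2033),np.sin(-.2033),0]); 
a=(g-h)@ax; print(a,np.hypot(a,g[2]-h[2]))
r=.1802; a0=np.arctan2(8,180)
for th in np.arange(.1,1.95,.1):
    d=r*(np.array([-np.cos(th+a0),np.sin(th+a0)])-np.array([-np.cos(a0),np.sin(a0)]))*1000
    w=ax*d[0]+np.array([0,0,d[1]]); print(round(th,2),(w@R).round(1))
to(p)
E
```

```text
time_s: 4.03
tool_pos: [0.4338, 0.217, 0.0528]
ee_rot: [[-0.202, -0.001, 0.979], [-0.979, 0.001, -0.202], [-0.0, -1.0, -0.001]]
ft_force: [-4.5, -0.4, 6.6]
width: 0.0113
grasp-point rel hinge [-0.1776  0.0347  0.0093]
-0.180950346129791 0.18118662637346464
0.1 [ -0.  -17.9   1.7]
0.2 [ -0.  -35.6   5.1]
0.3 [ -0.  -52.9  10.3]
0.4 [ -0.  -69.5  17.2]
0.5 [ -0.  -85.4  25.8]
0.6 [  -0.  -100.3   35.8]
0.7 [  -0.  -114.2   47.3]
0.8 [  -0.  -126.8   60.2]
0.9 [  -0.  -138.1   74.2]
1.0 [  -0.  -147.9   89.3]
1.1 [  -0.  -156.2  105.3]
1.2 [  -0.  -162.8  122. ]
1.3 [  -0.  -167.8  139.4]
1.4 [  -0.  -171.   157.1]
1.5 [  -0.  -172.4  175. ]
1.6 [   0.  -172.   193.1]
1.7 [   0.  -169.8  210.9]
1.8 [   0.  -165.8  228.5]
1.9 [   0.  -160.1  245.6]
shift mm [0. 0. 0.]
t 4.025 zyaw -0.2029 p [0.4338 0.217  0.0528] w 0.011257103809789799 f [-4.5356 -0.4166  6.5879]
```

```bash
python3 -m inch '[8,0,-18,2,0, 8,0,-36,5,0, 8,0,-53,10,0, 8,0,-70,17,0]'
```

```text
time_s: 4.53
tool_pos: [0.4503, 0.2132, 0.1236]
ee_rot: [[-0.201, -0.002, 0.98], [-0.98, 0.0, -0.201], [0.0, -1.0, -0.002]]
ft_force: [-4.7, 2.7, 0.2]
width: 0.0116
```

```bash
python3 -m inch '[8,0,-16,9,0, 8,0,-31,19,0, 8,0,-45,30,0, 8,0,-57,43,0, 8,0,-69,57,0, 8,0,-78,72,0, 8,0,-87,88,0, 8,0,-93,105,0]'
python3 - <<'E'
from h import *
to([.435,.2186,.16])
im=snapshot('scene'); cv2.imwrite('pics/s2.png',im[:,:,::-1])
E
```

```text
time_s: 5.52
tool_pos: [0.555, 0.1913, 0.2183]
ee_rot: [[-0.202, 0.003, 0.979], [-0.979, -0.0, -0.202], [-0.0, -1.0, 0.003]]
ft_force: [-1.7, -1.2, 3.6]
width: 0.0117
shift mm [  -2.5   58.  -123.2]
t 5.525 zyaw -0.2032 p [0.555  0.1913 0.2183] w 0.011672541577374887 f [-1.6836 -1.1818  3.6287]
```

View pics/s2.png

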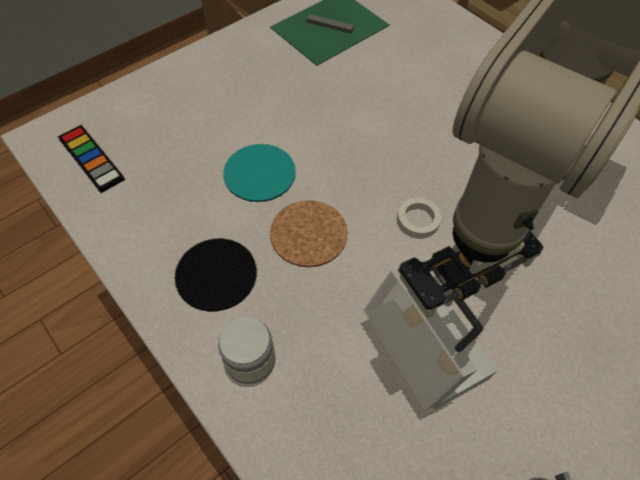

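The lid follows the gripper and stands at about 1.2 rad (gripper near (450,280), kernels still visible in the base). Continuing past vertical.

```bash
python3 -m inch '[8,0,-5,17,0, 8,0,-8,35,0, 8,0,-10,53,0, 8,0,-9,71,0, 8,0,-7,89,0, 8,0,-3,106,0, 8,0,1,117,0, 8,0,1,117,0, 8,0,1,117,0]'
python3 - <<'E'
from h import *
to([.435,.2186,.16])
im=snapshot('scene'); cv2.imwrite('pics/s3.png',im[:,:,::-1])
E
```

```text
time_s: 6.7
tool_pos: [0.6688, 0.1674, 0.2154]
ee_rot: [[-0.202, 0.002, 0.979], [-0.979, -0.001, -0.202], [0.001, -1.0, 0.002]]
ft_force: [0.9, -6.2, 4.2]
width: 0.0113
shift mm [  -2.9   54.9 -239.5]
t 6.7 zyaw -0.2037 p [0.6688 0.1674 0.2154] w 0.011316763705929966 f [ 0.8704 -6.1888  4.2081]
```

View pics/s3.png

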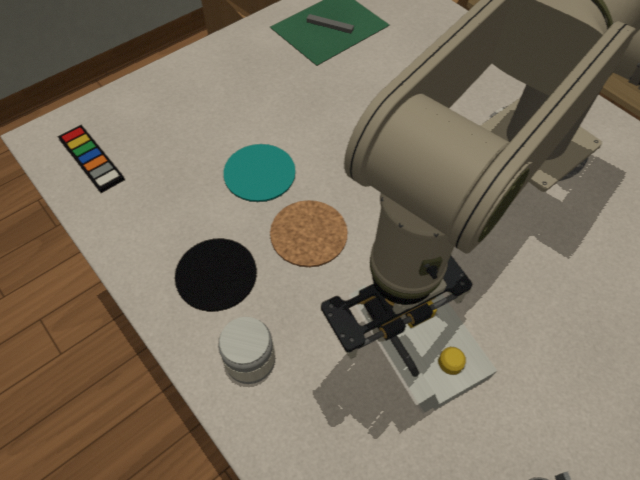

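Lid past vertical (about 1.87), round kernel uncovered at (453,359). Releasing, then rising.

```bash
python3 -m inch '[50,0,0,2,0, 50,0,0,4,0, 50,0,0,6,0, 50,0,0,6,0, 50,0,-30,6,0, 50,0,-80,6,0]'
python3 - <<'E'
from h import *
t=mw([.5526,.1944,-.2033],[-.01,.05,.20])[0]; print(t)
to(t)
im=snapshot('scene'); cv2.imwrite('pics/s4.png',im[:,:,::-1])
E
```

```text
time_s: 7.5
tool_pos: [0.6729, 0.1671, 0.292]
ee_rot: [[-0.201, -0.006, 0.979], [-0.979, -0.001, -0.201], [0.002, -1.0, -0.005]]
ft_force: [1.2, 0.2, 0.4]
width: 0.0495
[0.5529 0.2454 0.2   ]
shift mm [ -52.7   92.6 -132.8]
t 7.5 zyaw -0.2028 p [0.6729 0.1671 0.292 ] w 0.049523265724698805 f [1.1691 0.2052 0.4396]
```

View pics/s4.png

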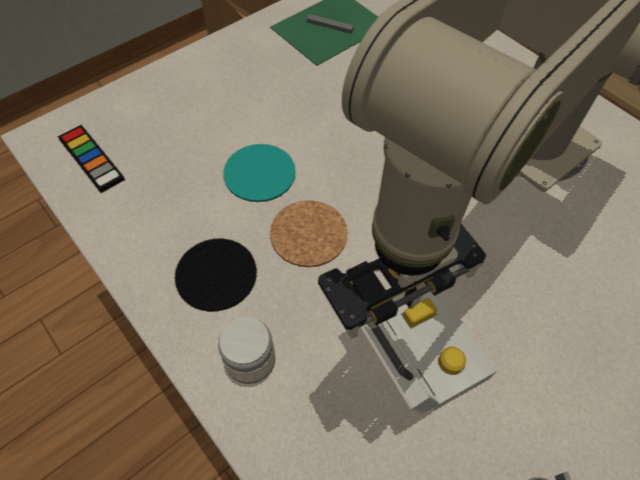

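```bash
python3 -m inch '[70,0,0,-50,-0.15, 70,-20,0,-100,-0.33, 70,-53,0,-133,-0.5, 70,-53,30,-133,-0.7, 70,-53,60,-133,-0.85, 70,-53,93,-133,-1.04, 70,-53,93,-133,-1.22, 70,-53,93,-133,-1.4, 70,-53,93,-133,-1.571, 70,-53,93,-133,-1.571, 70,-53,93,-133,-1.571]'
python3 - <<'E'
from h import *
s=state();im=snapshot('wrist'); c=get_calibration('wrist')
R=np.array(s['ee_rot']);p=np.array(s['tool_pos'])
T=np.eye(4);T[:3,:3]=R;T[:3,3]=p;T=T@np.array(c['tool_from_camera'])
v=[.5526,.1944,-.2033]
P=mw(v,[[0,.05,.062],[0,.05,.04],[0,-.05,.062],[-.06,.1,.04],[-.06,-.1,.04]])
uv=proj(P,c,T);print(uv)
for t in trace('round_center','wrist'):
    m=t['mask'].astype('uint8'); ys,xs=np.nonzero(m); print(t['conf'],t['bbox'],xs.mean(),ys.mean(),[ray((xs.mean(),ys.mean()),c,z,T) for z in (.051,.062)])
im=im[:,:,::-1].copy(); cv2.imwrite('pics/w2raw.png',im)
for u in uv: cv2.circle(im,tuple(int(x) for x in u),3,(0,0,255),-1)
cv2.imwrite('pics/w2.png',im)
im=snapshot('top'); ct=get_calibration('top'); cv2.imwrite('pics/t2.png',im[:,:,::-1])
for t in trace('round_center','top'):
    m=t['mask'].astype('uint8'); ys,xs=np.nonzero(m); print('top',t['conf'],t['bbox'],ray((xs.mean(),ys.mean()),ct,.051))
print('pred',mw(v,[0,.05,.045]))
to(mw(v,[0,.05,.065])[0])
E
```

```text
time_s: 8.93
tool_pos: [0.5547, 0.2459, 0.2012]
ee_rot: [[0.979, 0.0, 0.205], [-0.205, 0.0, 0.979], [0.0, -1.0, 0.0]]
ft_force: [-0.4, -0.2, 0.2]
width: 0.0701
[[320.7178 244.7831]
 [320.7107 237.8382]
 [197.1065 245.1323]
 [381.1203 167.3375]
 [138.6696 168.0304]]
top 0.51 [126.7, 287.4, 137.5, 314.1] [0.5574 0.2259 0.051 ]
pred [[0.5627 0.2434 0.045 ]]
shift mm [  8.3 136.2  -0.8]
t 9.125 zyaw 1.3665 p [0.5547 0.2459 0.2012] w 0.07011414231718889 f [ 1.3702  0.4478 -0.4842]
```

View pics/w2.png

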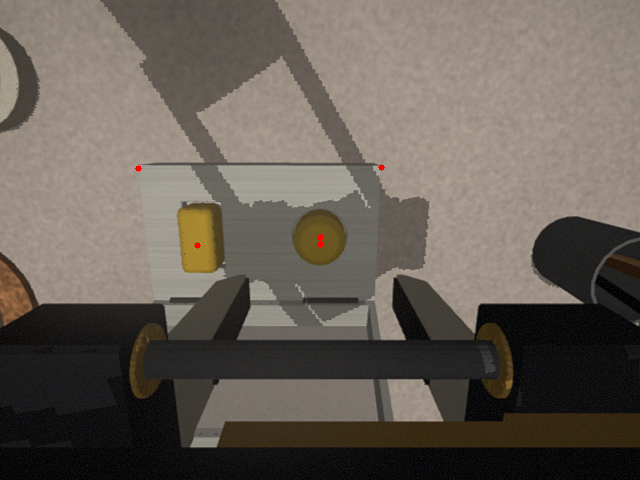

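Wrist picture: round kernel centred at (320,237), long kernel at (200,238), both fingers straddling the round one's column (opening 248–395). The kernel sits about 3 mm nearer the robot than predicted, so I shift x by +5.

```bash
python3 -m inch '[70,5,50,0,0, 70,5,90,0,0, 70,5,115,0,0, 70,5,128,0,0, 70,5,134,0,0, 70,5,134,0,0]' 15
python3 - <<'E'
from h import *
s=state();im=snapshot('wrist'); cv2.imwrite('pics/w3.png',im[:,:,::-1]); to(s['tool_pos'])
E
```

```text
time_s: 9.88
tool_pos: [0.5601, 0.2451, 0.0679]
ee_rot: [[0.979, 0.001, 0.202], [-0.202, 0.0, 0.979], [0.001, -1.0, 0.0]]
ft_force: [-0.0, -0.1, 0.9]
width: 0.07
shift mm [-0.3  0.5 -0.1]
t 9.925 zyaw 1.3679 p [0.5604 0.2451 0.0683] w 0.07032374238702827 f [-0.7516  0.6321 -0.5224]
```

View pics/w3.png

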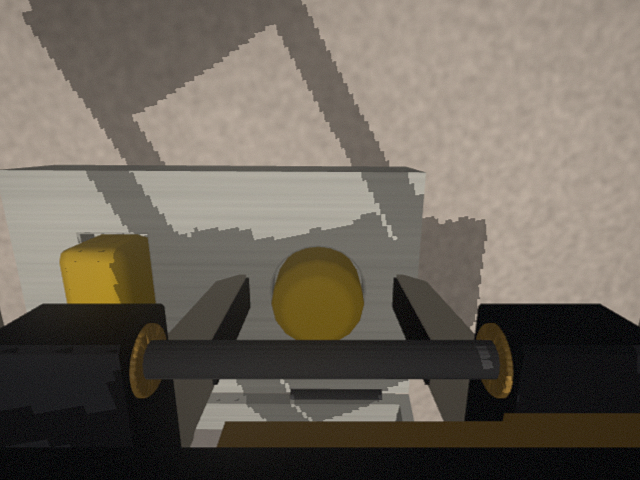

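Picture: kernel at (318,294), between the pads (x-centre expected at row 292, so aligned). Lowering 2 mm and closing.

```bash
python3 -m inch '[70,0,2,0,0, 48,0,2,0,0, 38,0,2,0,0, 38,0,2,0,0, 38,0,2,0,0, 38,0,2,0,0]' 15
python3 -c "
from h import *
to(state()['tool_pos'])"
```

```text
time_s: 10.68
tool_pos: [0.5597, 0.2449, 0.0653]
ee_rot: [[0.979, 0.0, 0.201], [-0.201, 0.0, 0.979], [0.0, -1.0, 0.0]]
ft_force: [-0.0, -0.2, 2.5]
width: 0.0427
shift mm [0. 0. 0.]
t 10.675 zyaw 1.3679 p [0.5597 0.2449 0.0653] w 0.04274523231798494 f [-0.0314 -0.1861  2.5251]
```

```bash
python3 -m inch '[38,0,-5,0,0, 38,0,-15,0,0, 38,0,-35,0,0, 38,0,-60,0,0, 38,0,-85,0,0, 38,0,-85,0,0]'
python3 - <<'E'
from h import *
im=snapshot('wrist'); cv2.imwrite('pics/w4.png',im[:,:,::-1])
im=snapshot('scene'); cv2.imwrite('pics/s5.png',im[:,:,::-1]); to([.571,-.134,.15])
E
```

```text
time_s: 11.42
tool_pos: [0.5618, 0.2457, 0.1544]
ee_rot: [[0.979, 0.006, 0.201], [-0.201, 0.002, 0.98], [0.006, -1.0, 0.003]]
ft_force: [-0.1, -0.1, -0.3]
width: 0.0428
shift mm [  87.3    0.5 -368.9]
t 11.525 zyaw 1.368 p [0.5598 0.245  0.1506] w 0.04261422337784542 f [-0.6766 -0.3502 -1.3283]
```

View pics/w4.png

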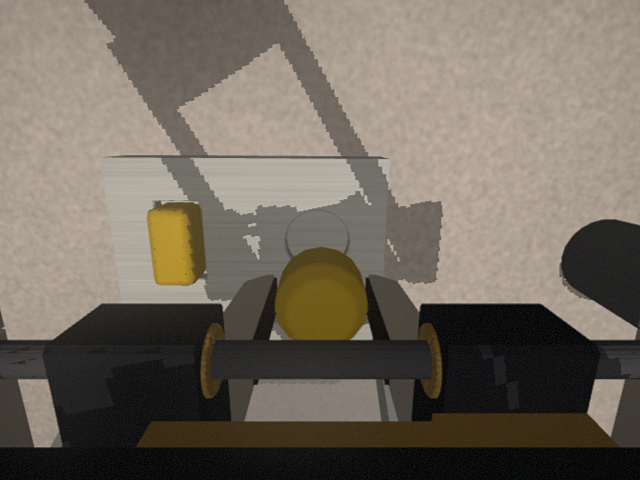

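View pics/s5.png

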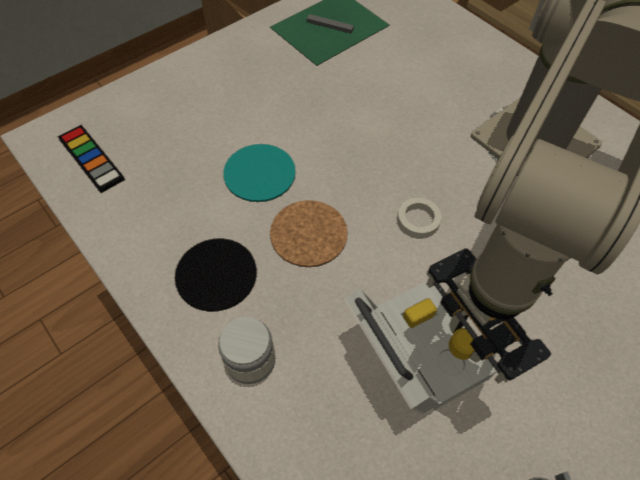

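Wrist picture: kernel held at (321,297), empty nest at (317,238), long kernel undisturbed at (176,243). Moving sideways first, away from the open lid, then over the mat.

```bash
python3 -m inch '[38,0,0,-25,0, 38,0,0,-65,0, 38,0,0,-110,0, 38,0,0,-155,0, 38,0,0,-200,0, 38,15,0,-245,0, 38,40,0,-285,0, 38,65,0,-325,0, 38,80,0,-355,0, 38,87,0,-369,0, 38,87,0,-369,0, 38,87,0,-369,0]'
python3 - <<'E'
from h import *
s=state();im=snapshot('wrist'); cv2.imwrite('pics/w5.png',im[:,:,::-1]);c=get_calibration('wrist')
R=np.array(s['ee_rot']);p=np.array(s['tool_pos'])
T=np.eye(4);T[:3,:3]=R;T[:3,3]=p;T=T@np.array(c['tool_from_camera'])
print('pred mat',proj([.571,-.134,.008],c,T)); 
g=cv2.inRange(im,(60,40,20),(160,120,90)); 
for t in trace('mat','wrist'): print(t['conf'],t['bbox'])
to([.571,-.134,.046])
E
```

```text
time_s: 13.02
tool_pos: [0.5701, -0.1328, 0.1497]
ee_rot: [[0.98, -0.001, 0.201], [-0.201, 0.001, 0.98], [-0.001, -1.0, 0.001]]
ft_force: [0.4, -0.6, -0.0]
width: 0.0433
pred mat [[320.4477 235.5978]]
0.97 [245.4, 379.3, 396.8, 424.0]
0.89 [217.4, 131.1, 416.1, 287.1]
0.65 [0.5, 162.3, 185.9, 334.8]
shift mm [  1.  104.1  -1.1]
t 13.125 zyaw 1.3694 p [ 0.5703 -0.1327  0.1501] w 0.042806970343866844 f [ 0.086   0.0992 -1.2043]
```

View pics/w5.png

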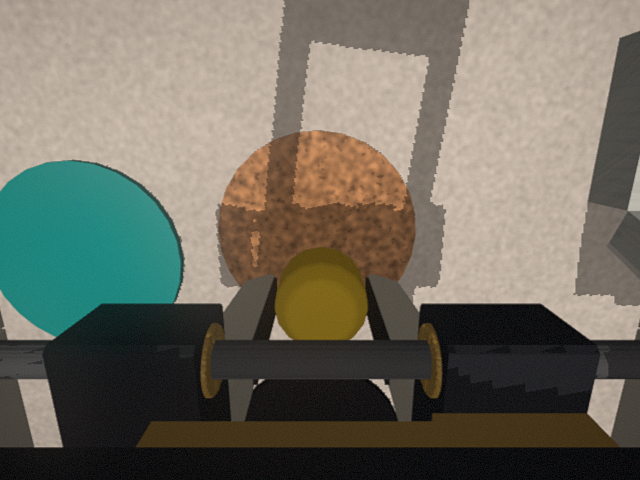

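Mat circle spans columns 217–415 with its centre near (317,235), as predicted, and the kernel is above it. Lowering gently.

```bash
python3 -m inch '[38,1,30,-1,0, 38,1,60,-1,0, 38,1,80,-1,0, 38,1,92,-1,0, 38,1,98,-1,0, 38,1,100,-1,0, 38,1,102,-1,0, 38,1,103,-1,0, 38,1,104,-1,0, 38,1,104,-1,0]'
python3 - <<'E'
from h import *
to([.571,-.134,.0453]);print(state()['ft_force'])
im=snapshot('scene'); cv2.imwrite('pics/s6.png',cv2.resize(im[130:330,200:460,::-1],None,fx=3,fy=3,interpolation=cv2.INTER_CUBIC))
E
```

```text
time_s: 14.38
tool_pos: [0.5713, -0.1353, 0.0462]
ee_rot: [[0.98, 0.0, 0.201], [-0.201, -0.0, 0.98], [0.0, -1.0, -0.0]]
ft_force: [0.3, 0.1, -0.1]
width: 0.0429
shift mm [-0.5  0.9  1.2]
t 14.375 zyaw 1.368 p [ 0.5713 -0.1353  0.0462] w 0.042904249918729424 f [ 0.2539  0.0807 -0.1209]
[ 0.2539  0.0807 -0.1209]
```

View pics/s6.png

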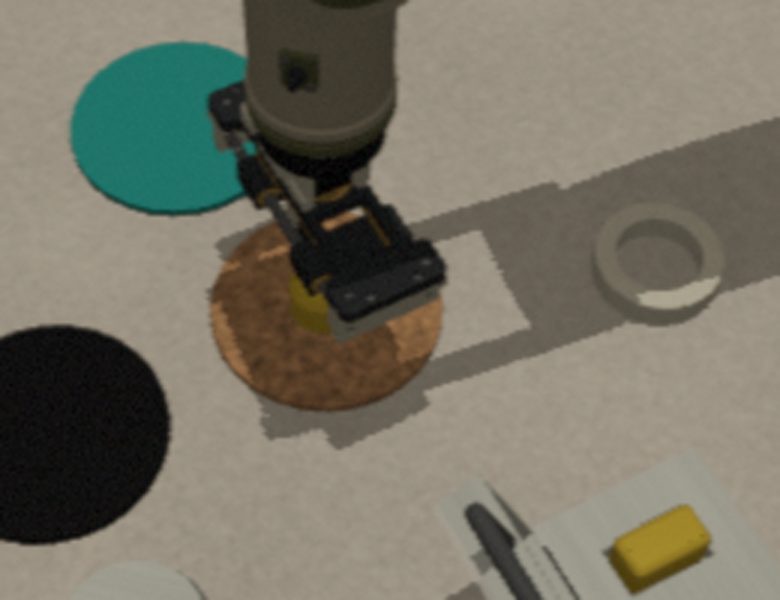

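Kernel sits low over the cork mat at about (330,305) of the crop. Feeling for contact.

```bash
python3 -m inch '[38,0,1,0,0, 38,0,1,0,0, 38,0,1,0,0]'; python3 -m inch '[38,0,1,0,0, 38,0,1,0,0]'
```

```text
time_s: 14.8
tool_pos: [0.5714, -0.1353, 0.0453]
ee_rot: [[0.98, 0.0, 0.201], [-0.201, -0.0, 0.98], [0.0, -1.0, -0.0]]
ft_force: [0.3, 0.5, 0.3]
width: 0.0431
time_s: 15.05
tool_pos: [0.5715, -0.1353, 0.0452]
ee_rot: [[0.98, 0.0, 0.201], [-0.201, -0.0, 0.98], [0.0, -1.0, -0.0]]
ft_force: [-4.0, 0.9, 8.4]
width: 0.0431
```

Contact (8 N upward at the expected height). Opening gently, then rising.

```bash
python3 -m inch '[46,0,0,0,0, 56,0,0,0,0, 70,0,0,0,0, 70,0,0,0,0, 70,0,-20,0,0, 70,0,-60,0,0, 70,0,-100,0,0, 70,-60,-120,0,0, 70,-110,-120,0,0, 70,-110,-120,0,0]'
python3 - <<'E'
from h import *
for n in ['scene','top','wrist']:
    im=snapshot(n); cv2.imwrite(f'pics/{n}9.png',im[:,:,::-1])
    if n=='wrist':
        s=state();c=get_calibration(n);R=np.array(s['ee_rot']);p=np.array(s['tool_pos'])
        T=np.eye(4);T[:3,:3]=R;T[:3,3]=p;T=T@np.array(c['tool_from_camera'])
    else: c=get_calibration(n);T=None
    for o in ['round_center','long_center','mat']:
      for t in trace(o,n):
        ys,xs=np.nonzero(t['mask']); print(n,o,t['conf'],t['bbox'],ray((xs.mean(),ys.mean()),c,{'round_center':.028,'long_center':.05,'mat':.008}[o],T))
to([.57,-.134,.2])
E
```

```text
time_s: 16.3
tool_pos: [0.4606, -0.1122, 0.1646]
ee_rot: [[0.979, -0.001, 0.202], [-0.202, 0.0, 0.979], [-0.001, -1.0, 0.0]]
ft_force: [0.1, 0.2, -0.5]
width: 0.0698
scene round_center 0.97 [295.0, 215.1, 317.8, 243.2] [ 0.5757 -0.1323  0.028 ]
scene round_center 0.75 [269.9, 199.3, 348.3, 264.5] [ 0.5812 -0.1191  0.028 ]
scene long_center 0.86 [401.6, 298.9, 437.6, 328.1] [0.5429 0.1475 0.05  ]
scene mat 0.84 [222.0, 143.4, 297.0, 200.3] [ 0.555  -0.3238  0.008 ]
scene mat 0.82 [177.2, 237.7, 254.5, 314.3] [ 0.7728 -0.1723  0.008 ]
scene mat 0.75 [270.7, 198.9, 348.4, 267.6] [ 0.5732 -0.1296  0.008 ]
top long_center 0.61 [175.3, 284.9, 201.8, 323.9] [0.5419 0.1436 0.05  ]
top mat 0.71 [339.8, 225.7, 397.8, 285.9] [ 0.6289 -0.1538  0.008 ]
top mat 0.65 [436.9, 221.9, 528.5, 312.5] [ 0.5782 -0.3502  0.008 ]
top mat 0.61 [327.5, 111.7, 419.4, 199.4] [ 0.769  -0.1775  0.008 ]
wrist round_center 0.8 [301.2, 326.1, 339.0, 386.2] [ 0.5597 -0.1339  0.028 ]
wrist mat 0.87 [238.1, 259.3, 401.4, 416.4] [ 0.5518 -0.1329  0.008 ]
shift mm [108.3 -36.1   1. ]
t 16.9 zyaw 1.368 p [ 0.4637 -0.1131  0.164 ] w 0.06986316986347911 f [-0.4784 -0.3513 -0.0671]
```

View pics/wrist9.png

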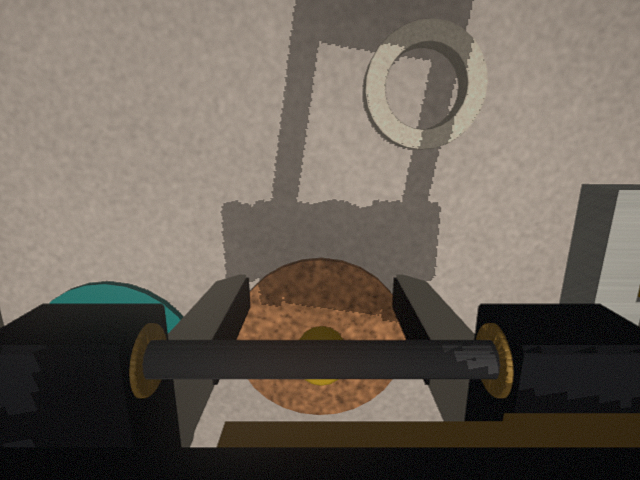

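View pics/scene9.png

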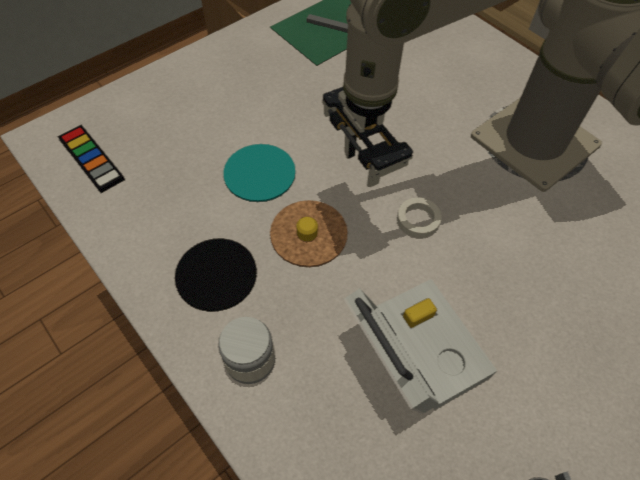

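```bash
python3 - <<'E'
import cv2
a=cv2.imread('pics/scene9.png')[195:270,262:358]
cv2.imwrite('pics/c9.png',cv2.resize(a,None,fx=7,fy=7,interpolation=cv2.INTER_CUBIC))
E
```

```text
(no output)
```

View pics/c9.png

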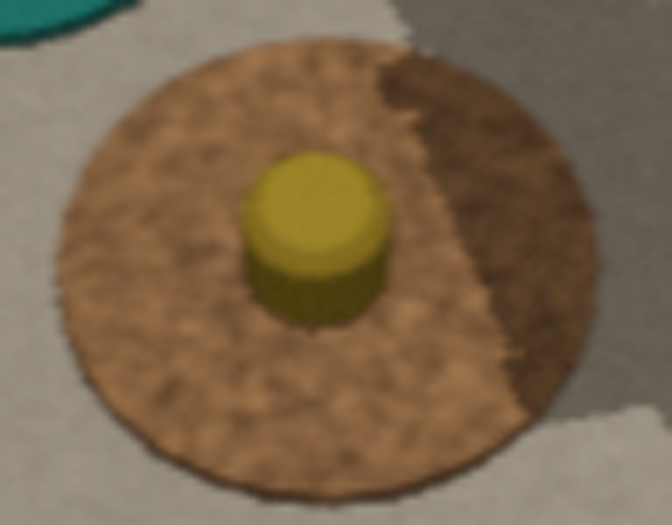

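The kernel stands upright near the middle of the mat, bevelled top up. In the crop it is at (316,240) and the mat centre at (328,270); the difference is mostly the kernel's height in perspective. The lid stays open, the long kernel is in its nest, and the gripper is clear. Handing in.

```bash
python3 -c "
from bench import *
print(sign_off(), state()['time_s'])"
```

```text
the job is handed in; nothing more can be done
the job is handed in; nothing more can be done
```

The job is done and handed in at about 17 s of the 64 s allowed; the hand-in gave no verdict. I gripped the lid's bar and swung it along its arc to about 1.87 rad. After I let go, it stayed open. I then lifted the round kernel out of its nest and lowered it onto the cork mat until I felt contact. That came at the expected height, with about 8 N upward, and I released it there and moved the gripper clear.

**Last checks:**
- **Round kernel:** the scene camera puts it at about (0.576, −0.132), roughly 4 mm from the mat's centre as that camera sees it (0.573, −0.130). It stands upright with the bevelled top up.
- **Lid and long kernel:** the lid stands open past vertical, judged by eye from the picture. The long kernel is still in its nest. I did not measure its shift.
- **Gripper:** it touches nothing; it hangs open about 10 cm from the kernel, and the force reading is near zero.

**Disagreements and misses:**
- **Camera offsets:** the top and scene cameras differed by 4–6 mm in y on the mould and the mat. The wrist camera put the round kernel about 3 mm nearer the robot than the fitted pose, and I corrected for that.
- **Final views:** the wrist camera's last readings were about 1.5 cm off, because the gripper half hides the kernel and mat there. The top camera missed the kernel and only partly saw the mat.

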